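# Read and unload a cryo-tube rack on the clip stage

## Robot

A 7-joint arm with a two-finger parallel gripper is mounted at the origin on the work surface. World frame = base frame: x ahead of the robot, y to its left, z up, the work surface at z = 0. Lengths are in m, angles in rad, forces in N, time in s.
With the tool pointing down it reaches from about 0.425 to 0.8 m from the base axis. Payload 8.3 kg.
Tool frame: the origin (TCP) lies midway between the tips of the shut fingers; the grasp point (between the pads) lies 19 mm behind it; z points along the fingers, y is the direction in which the jaws open and shut (so a half turn about z gives the same grasp; the last joint's range is limited). The gripper opens to 85 mm and grips with 20 to 120 N. Pads are 22 mm wide; open, the fingers measure 114 mm over their backs; the gripper's body (76 mm by 85 mm) begins 54 mm behind the grasp point. The pads swing forward as they close: fully open they stand 13 mm farther back than shut.
Start: joints at [-1.362, 0.383, 0.016, 1.37, -0.006, 1.388, -0.046], TCP at [0.168, 0.602, 0.231] pointing down, gripper open.
Joint ranges: [-2.95, 2.95], [-0.25, 2.06], [-1.52, 1.56], [0.18, 2.33], [-1.44, 4.58], [0.02, 2.06], [-3.01, 3.01]. Speed limits (rad/s): [2.39, 2.39, 3.01, 3.01, 3.14, 3.14, 3.14].

## Interface

Orientations are given as a rotation vector (axis times angle).
In Python, from workcell import arm gives the robot as it stands.
- The arm moves only by the shell command python3 -m creep 'ROWS' [OPENING] [FORCE]. ROWS is JSON, a list of rows, each an object of numbers: "dx", "dy", "dz": the shift along the tool's x, y, z in m; "rx", "ry", "rz": the turn, a rotation vector about the tool's x, y, z in rad. A call has 1 to 20 rows; each row shifts and turns the commanded pose from where the row before left it, along the tool's axes as they then stand; what a row does not reach is not made up. A row lasts 1/8 s, in which the tool goes at most 62.5 mm and 10.7 degrees, less where a joint would pass 70% of its speed; a pose out of reach is approached as far as the arm can. A call with a gripper value outside its range is refused whole. OPENING is the finger opening in m, from 0 to 0.0854, set as the call begins (- or left out, the last holds). The fingers move at their own pace and stop on an object; FORCE is the grip in N (left out, the last holds). Time passes only in rows, so rows that do not move let the fingers close. It gives the time, the measured TCP pose, the force and the opening at its end, in the units of the state.
- arm.state(): the state, without advancing time (a new reading comes with each control period).
- arm.camera(name): name is "scene" or "top"; returns a dict with "color" (480x640x3 uint8, red, green, blue), "vfov" (degrees; the focal length in pixels is half the picture's height over the tangent of half this angle, whatever the lens; pixels are square), "cx", "cy" (the principal point, pixels), "R" (3x3) and "t" (3): a world point X has camera coordinates R X + t. Camera axes: x right, y down, z forward; pixel columns grow to the right and rows downward; lengths in m; the calibration is good to about 2 mm. A picture is of the moment at which its call begins. There is no depth.
- arm.hand_in(): hands the job in, once; it reports no verdict.
The state is a dict: "clock": time; "q": joint angles; "joint_vel": joint speeds; "joint_torque": joint torques, N m; "tcp_pos": TCP position; "tcp_rot": TCP orientation; "contact_force": force on the tool from outside, world axes, zero at the start; "torque": the same for the moment, N m; "opening": finger opening in m.
Only numpy, scipy, OpenCV 4.12 (cv2) and the standard library are available. Lean on these libraries where they do the work, as an engineer would, in place of code of your own. Each camera call takes 0.05 s, during which the arm holds its last target.

## Task

Swing the reader's spring clip round its pivot screw onto the end lug of the blue tube rack, press the green read button while the clip holds the rack, then swing the clip well clear again. Next slide the black jaw fully back by its red tab, lift the rack out without tipping it and set it down, not drop it, in the middle of the aluminium cold plate, lengthwise. Leave the clip clear and the jaw open, and do not disturb the other things on the bench.

Things in the scene. Friction and masses are not known exactly. Their poses are not given: they have to be found in the camera images.
- reader: Fixed white rack reader: flat box 210 (its x) x 350 (its y, -190 to +160) x 55 mm, with a level grey deck on top, bare beside the rack's middle. Origin on the bench under the middle of the rack seat; y runs along the rack from the jaw end (-y) to the clip end (+y), z up. Guide blocks 9 mm high beside the rack's lugs and an end stop 8 mm high at y = +91 leave the rack about 2 mm of play.
- clip_pivot (a point): Pivot screw of the spring clip, at deck level on the reader at x = -75, y = +125 mm in its frame; a 12 mm radius hub with a brass screw head rising 29 mm above the deck. The clip turns about the vertical through this point.
- clip (a joint): Angle of the spring clip (rad): 0 = toe on the middle of the rack's +y lug, the blade then pointing from the pivot at -0.615 rad from the reader's x axis; grows anticlockwise seen from above, swinging the toe off the rack (off the lug by 0.3, well clear from 0.5). Stops at -0.05 and 1.9. Stays where it is left (friction about 0.06 N m).
- clip_blade: Springy steel blade of the clip, 16 mm wide, about 17 to 20 mm above the deck. Origin at the pivot on deck level; x runs along the blade to the toe, 92 mm from the pivot. The toe is a ski with upturned ends: swung in sideways it rides 2 mm up onto the lug by itself and presses it with about 2 N. A few newtons at the tab swing it.
- clip_tab (a point): Centre of the red upright tab on the clip's blade, 60 mm from the pivot: 30 mm along the blade, 8 mm thick across it, from 20 to 50 mm above the deck (this point 35 mm above it). Push it sideways to swing the clip.
- jaw (a joint): Travel of the sliding jaw (m): 0 = closed, its lip 6 mm over the rack's -y lug so that the rack cannot be lifted; 0.040 = fully back towards the reader's -y. Friction about 5 N; it stays where it is left.
- jaw_tab (a point): Centre of the red upright tab on the black jaw: 44 mm wide along the reader's x, 8 mm thick along its y, from 22 to 55 mm above the deck (this point 38 mm above it); at y = -132 mm in the reader's frame when the jaw is closed. Push it towards the reader's -y to open the jaw.
- read_top (a point): Centre of the top of the green push button (radius 16 mm) on the reader's deck at x = -78, y = -125 mm in its frame. Pressed straight down.
- read (a joint): Travel of the read button (m): 0 = up, 0.006 = fully down, which takes about 5 N; springs back.
- rack_mid (a point): Middle of the blue tube rack, 25 mm above its underside; x across, y along it, z up. Base 58 x 170 x 12 mm, whose last 30 mm at each end are bare lugs; body 58 (x) x 110 (y) x 36 mm high; fixed tubes with yellow and red caps up to 50 mm. About 0.3 kg. Grasp it across its 58 mm. It starts seated on the reader's deck, along the reader's y.
- cold_plate_top (a point): Middle of the top face of the cold plate: a bare aluminium slab with fine dark grooves, 230 (its x) x 140 (its y) x 18 mm, fixed on the bench left or right of the reader. Its x axis is its length.
- bin: Fixed grey open bin 230 x 140 x 35 mm on the other side of the reader, holding the white rack. Origin under its centre.
- rack2: White tube rack of the same size as the blue one (50 mm high), in the grey bin. Leave alone. Origin under its centre.
- jar: Small clear jar with blue cap, radius 21, 65 mm high, standing on the reader's deck near its +x, +y corner. Leave alone. Origin under its centre.
- cup: Small orange cup, radius 22, 50 mm high, standing on the reader's deck near its +x, -y corner. Leave alone. Origin under its centre.
- bottle: White bottle, radius 32, 160 mm high. Leave alone. Origin under its centre.
- can: Aluminium can, radius 36, 120 mm high. Leave alone. Origin under its centre.
- cryobox: Cardboard box with white lid 89 x 134 x 56 mm. Leave alone. Origin under its centre.
- forceps: Steel forceps 130 x 20 x 8 mm lying on the bench along their x. Leave alone. Origin under the middle.
- rack: The blue tube rack as a whole (see rack_mid, which is 25 mm above this origin): origin under its centre, same axes.
Not all that is in view belongs to the job. Leave any pink look-alike of the rack alone.

How it is judged:
On the way, in this order (a step that is already met when the one before it is completed fails the run):
1. the clip's toe rests on the rack's lug and presses it (value of joint clip below 0.2 rad and contact force between clip_blade and rack above 0.5 N), for 0.2 s.
2. the read button is pressed while the clip holds the rack (all of step 1 and value of joint read above 0.004 m), for 0.05 s.
3. the clip is swung clear (0.5 rad or more), the jaw still closed (value of joint clip above 0.5 rad and value of joint jaw below 0.02 m), for 0.2 s.
4. the jaw is slid back (30 mm or more), the clip clear (value of joint jaw above 0.03 m and value of joint clip above 0.5 rad), for 0.2 s.
At the end, for the whole second after the job is handed in: The blue rack stands flat and at rest on the cold plate, its middle within 30 mm of the plate's middle along each axis and its length within 0.25 rad of the plate's; the clip is at 0.5 rad or more and the jaw 30 mm or more open (all of step 4 and x of rack_mid in the frame of cold_plate_top between -0.03 and 0.03 m and y of rack_mid in the frame of cold_plate_top between -0.03 and 0.03 m and z of rack_mid in the frame of cold_plate_top between 0.02 and 0.03 m and angle between rack_mid's own z axis and vertical below 0.08 rad and angle between the y axis of rack_mid and the x axis of cold_plate_top, either way round below 0.25 rad and linear speed of rack below 0.02 m/s); the robot touches nothing.
It fails at once if the blue rack is tipped by more than 0.5 rad (angle between rack_mid's own z axis and vertical above 0.5 rad).
It fails at once if the rack is let go more than 25 mm above the cold plate (horizontal distance between rack_mid and cold_plate_top below 0.12 m and z of rack_mid in the frame of cold_plate_top above 0.05 m and contact force between the fingers and rack below 0.1 N).
It fails at once if a bystander (white rack, jar, cup, bottle, can, cardboard box or forceps) is shifted by more than 30 mm (distance of any of rack2, jar, cup, bottle, can, cryobox, forceps from where it was at the start of the episode above 0.03 m).
It also fails if it takes over 72 s, if anything falls off the work surface, if the arm or the gripper's body presses on something with over 40 N, if the wrist force passes 120 N, or if a joint passes its speed limit or range.

## Working session

There is one attempt and no reset: what is moved stays moved. The work goes in short steps, Python scripts to look and compute and a shell command to move; the robot and the scene stay as the last step left them, time stands still between calls to the robot, and variables do not carry over. Pictures are saved under pics/ and viewed, and the job is handed in when it is done.

```bash
ls; mkdir -p pics
python3 - <<'E'
from workcell import arm
import cv2,json
s=arm.state()
print({k:s[k] for k in('clock','tcp_pos','tcp_rot','opening','contact_force')})
for n in('scene','top'):
    c=arm.camera(n)
    cv2.imwrite(f'pics/{n}0.png',c['color'][:,:,::-1])
    print(n,{k:c[k] for k in c if k!='color'})
    json.dump({k:(c[k].tolist() if hasattr(c[k],'tolist') else c[k]) for k in c if k!='color'},open(f'{n}.json','w'))
E
```

```text
pics
{'clock': 0.0, 'tcp_pos': array([0.16761239, 0.60156614, 0.23028981]), 'tcp_rot': array([-4.25474124e-01, -3.11238821e+00,  3.04519405e-03]), 'opening': 0.08524332080426393, 'contact_force': array([-0.36155171, -0.20546667, -0.18127214])}
scene {'vfov': 46.62273937950601, 'cx': 318.87787279367916, 'cy': 242.73156083506203, 'R': array([[ 4.35582284e-01,  9.00148917e-01,  1.39511424e-05],
       [ 5.35481894e-01, -2.59107363e-01, -8.03817464e-01],
       [-7.23551805e-01,  3.50136118e-01, -5.94876024e-01]]), 't': array([-0.21401217, -0.19407065,  1.55821451])}
top {'vfov': 42.48166549830054, 'cx': 325.35556192480146, 'cy': 248.3150579934931, 'R': array([[-0.01982812, -0.99962507,  0.0188829 ],
       [-0.99904897,  0.01907605, -0.0392079 ],
       [ 0.03883299, -0.01964236, -0.99905264]]), 't': array([-0.00208948,  0.480668  ,  1.33147293])}
```

View pics/scene0.png

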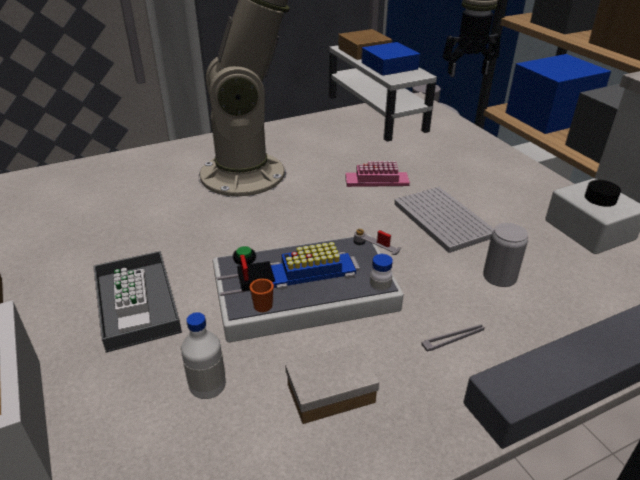

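View pics/top0.png

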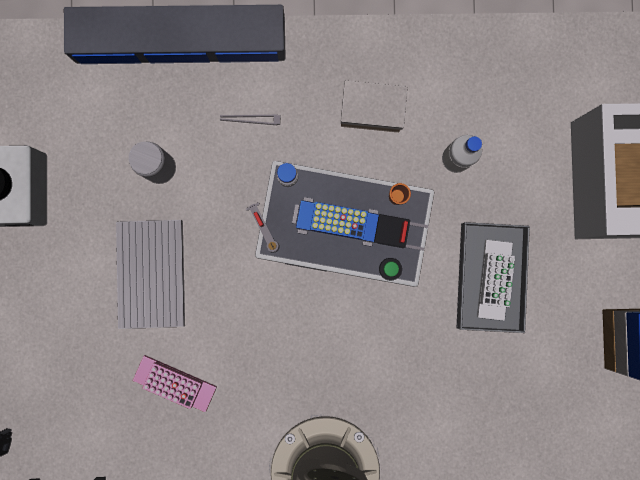

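Run:
```python
import cv2
i=cv2.imread('pics/top0.png')
cv2.imwrite('pics/top0a.png',cv2.resize(i[150:295,240:440],None,fx=4,fy=4,interpolation=cv2.INTER_CUBIC))
cv2.imwrite('pics/top0b.png',cv2.resize(i[210:420,100:230],None,fx=2.8,fy=2.8,interpolation=cv2.INTER_CUBIC))
```

```text
(no output)
```

View pics/top0a.png

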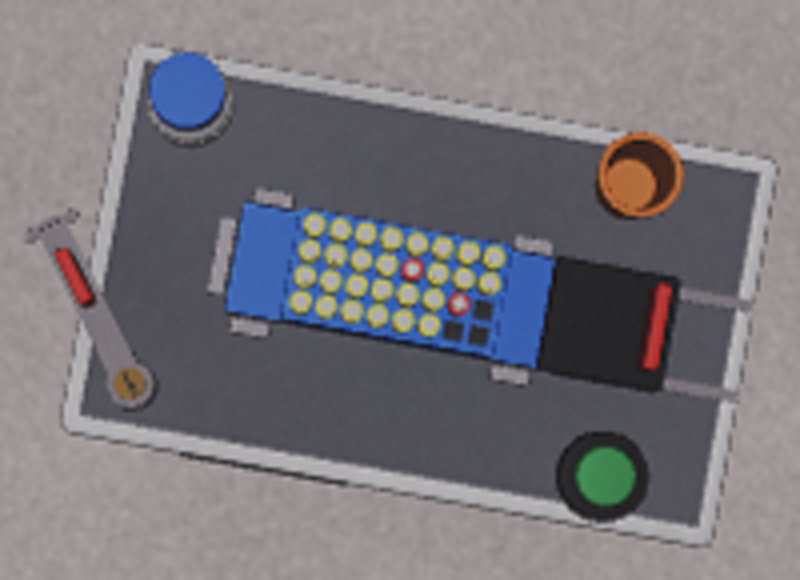

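View pics/top0b.png

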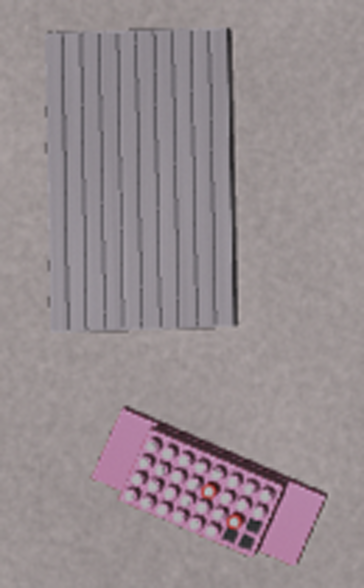

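```bash
cat > h.py <<'E'
import numpy as np, json
from scipy.optimize import least_squares
def cam(n):
    c=json.load(open(f'{n}.json')); c['R']=np.array(c['R']);c['t']=np.array(c['t']);c['f']=240/np.tan(np.radians(c['vfov']/2));return c
def proj(n,X):
    c=cam(n);p=np.asarray(X)@c['R'].T+c['t'];return np.c_[c['f']*p[:,0]/p[:,2]+c['cx'],c['f']*p[:,1]/p[:,2]+c['cy']]
def back(n,uv,z):
    c=cam(n);d=c['R'].T@np.array([(uv[0]-c['cx'])/c['f'],(uv[1]-c['cy'])/c['f'],1]);o=-c['R'].T@c['t']
    return o+d*(z-o[2])/d[2]
def place(p,L):
    x,y,a=p;L=np.asarray(L,float);c,s=np.cos(a),np.sin(a)
    return np.c_[x+c*L[:,0]-s*L[:,1],y+s*L[:,0]+c*L[:,1],L[:,2]]
def fit(obs,p0):
    f=lambda p:np.concatenate([(proj(n,place(p,[l]))[0]-uv) for n,l,uv in obs])
    r=least_squares(f,p0,loss='soft_l1');return r.x,r.fun.reshape(-1,2)
E
python3 - <<'E'
from h import *
k=lambda u,v:(240+u/4,150+v/4)
obs=[('top',(.105,.160,.055),k(138,45)),('top',(.105,-.19,.055),k(775,160)),('top',(-.105,-.19,.055),k(712,545)),('top',(-.105,.16,.055),k(65,430)),
('top',(-.075,.125,.084),k(130,383))]
p,r=fit(obs,[.48,0,.15]);print(p,'\n',r.round(2))
print('btn',place(p,[(-.078,-.125,.065)]),proj('top',place(p,[(-.078,-.125,.065)])),k(605,476))
T=back('top',k(75,277),.105);P=place(p,[(-.075,.125,.055)])[0]
print('tabtop',T,P,'ang',np.arctan2(*(T-P)[1::-1])-p[2]+.615,np.hypot(*(T-P)[:2]))
T=back('top',k(52,226),.073);print('toe',T,'ang',np.arctan2(*(T-P)[1::-1])-p[2]+.615)
k2=lambda u,v:(100+u/2.8,210+v/2.8)
obs=[('top',(-.115,-.07,.018),k2(232,328)),('top',(.115,-.07,.018),k2(230,28)),('top',(.115,.07,.018),k2(49,31)),('top',(-.115,.07,.018),k2(52,331))]
q,r=fit(obs,[.45,.4,0.]);print('plate',q,r.round(2))
R=[(.029,.085),(-.029,.085),(-.029,-.085),(.029,-.085)]
print('rack px expected',(proj('top',place(p,[(a,b,.067) for a,b in R]))-[240,150])*4)
print('jaw tab',place(p,[(0,-.132,.093)]), 'jar,cup', back('top',k(187,90),.065+.055),back('top',k(640,175),.105))
E
```

```text
[ 0.5332306  -0.03958855 -0.19885978] 
 [[-1.73 -1.61]
 [ 2.15 -0.49]
 [ 0.84  1.24]
 [-1.71  0.22]
 [ 0.2   0.27]]
btn [[ 0.43207382 -0.14671608  0.065     ]] [[391.23510959 269.27345014]] (391.25, 269.0)
tabtop [0.53802741 0.12357594 0.105     ] [0.48440263 0.09776439 0.055     ] ang 1.2624652532206904 0.059513477681409875
toe [0.56751503 0.13783445 0.073     ] ang 1.2631004561929533
plate [ 0.4324579   0.36495735 -0.00152208] [[ 0.74  0.01]
 [ 0.45 -0.14]
 [-0.36 -0.13]
 [-0.87  0.25]]
rack px expected [[244.86342339 202.90608104]
 [224.81468304 312.24292168]
 [546.26117166 370.70860272]
 [565.67216777 261.42847875]]
jaw tab [[ 0.50715378 -0.16898716  0.093     ]] jar,cup [0.62941187 0.06492254 0.12      ] [ 0.58467813 -0.1631751   0.105     ]
```

```bash
cat >> h.py <<'E'
from scipy.spatial.transform import Rotation as Ro
READER=(0.53323,-0.03959,-0.19886)
def st():
    from workcell import arm
    s=arm.state();R=Ro.from_rotvec(s['tcp_rot']).as_matrix()
    psi=np.arctan2(R[1,1],R[0,1]);print('t%.2f'%s['clock'],'tcp',s['tcp_pos'].round(4),'psi %.3f'%psi,'tilt %.3f'%np.arccos(-R[2,2]),'F',s['contact_force'].round(1),'op %.4f'%s['opening'],'q7 %.2f'%s['q'][6])
    return s,R,psi
def plan(x,y,z,psi=None):
    s,R,p=st();d=R.T@(np.array([x,y,z])-s['tcp_pos']);print('tool d',d.round(4),'len %.3f'%np.linalg.norm(d))
    if psi is not None:
        a=-(psi-p);a=(a+np.pi/2)%np.pi-np.pi/2;print('rz %.3f'%a)
E
python3 -c "
from h import *
plan(.5385,.1238,.2,2.02)"
```

```text
t0.10 tcp [0.1676 0.6016 0.2304] psi 1.299 tilt 0.002 F [0.1 0.1 0.5] op 0.0855 q7 -0.05
tool d [-0.4855 -0.3607  0.031 ] len 0.606
rz -0.721
```

```bash
python3 -m creep '[{"dx":-0.0405,"dy":-0.03,"dz":0.002},{"dx":-0.0405,"dy":-0.03,"dz":0.002},{"dx":-0.0405,"dy":-0.03,"dz":0.002},{"dx":-0.0405,"dy":-0.03,"dz":0.002},{"dx":-0.0405,"dy":-0.03,"dz":0.002},{"dx":-0.0405,"dy":-0.03,"dz":0.002},{"dx":-0.0405,"dy":-0.03,"dz":0.002},{"dx":-0.0405,"dy":-0.03,"dz":0.002},{"dx":-0.0405,"dy":-0.03,"dz":0.002},{"dx":-0.0405,"dy":-0.03,"dz":0.002},{"dx":-0.0405,"dy":-0.03,"dz":0.002},{"dx":-0.0405,"dy":-0.03,"dz":0.002},{"rz":-0.18},{"rz":-0.18},{"rz":-0.18},{"rz":-0.18},{}]' 0.024 20; python3 -c "
from h import *
plan(.5385,.1238,.082,2.02)"
```

```text
t0.10 tcp [0.1676 0.6016 0.2304] psi 1.299 tilt 0.002 F [0.1 0.1 0.5] op 0.0855 q7 -0.05
tool d [-0.4855 -0.3605  0.149 ] len 0.623
rz -0.721invalid input
```

```bash
python3 -m creep '[{"dx":-0.0405,"dy":-0.03,"dz":0.002},{"dx":-0.0405,"dy":-0.03,"dz":0.002},{"dx":-0.0405,"dy":-0.03,"dz":0.002},{"dx":-0.0405,"dy":-0.03,"dz":0.002},{"dx":-0.0405,"dy":-0.03,"dz":0.002},{"dx":-0.0405,"dy":-0.03,"dz":0.002},{"dx":-0.0405,"dy":-0.03,"dz":0.002},{"dx":-0.0405,"dy":-0.03,"dz":0.002},{"dx":-0.0405,"dy":-0.03,"dz":0.002},{"dx":-0.0405,"dy":-0.03,"dz":0.002},{"dx":-0.0405,"dy":-0.03,"dz":0.002},{"dx":-0.0405,"dy":-0.03,"dz":0.002},{"rz":-0.18},{"rz":-0.18},{"rz":-0.18},{"rz":-0.18},{"dx":0}]' 0.024 20; python3 -c "
from h import *
plan(.5385,.1238,.082,2.02)"
```

```text
t0.10 tcp [0.1676 0.6016 0.2304] psi 1.299 tilt 0.002 F [0.1 0.1 0.5] op 0.0855 q7 -0.05
tool d [-0.4855 -0.3605  0.149 ] len 0.623
rz -0.721invalid input
```

```bash
python3 -m creep '[{"dx":-0.0405,"dy":-0.03,"dz":0.002,"rx":0,"ry":0,"rz":0}]' 0.024; echo; python3 -m creep '[{"dx":-0.0405,"dy":-0.03,"dz":0.002}]' 0.024 30;  python3 -m creep --help
```

```text
clock: 0.22
tcp_pos: [0.1951, 0.5638, 0.2279]
tcp_rot: [-0.414, -3.112, 0.001]
contact_force: [1.0, -1.0, 0.6]
opening: 0.0702
invalid input
invalid input: not JSON, or not a number
```

```bash
python3 -m creep '[{"dx":-0.0405,"dy":-0.03,"dz":0.002,"rx":0,"ry":0,"rz":0}]' 0.024 20; echo;  python3 -m creep '[{"dx":-0.0405,"dy":-0.03,"dz":0.002,"rz":0}]'; echo; python3 -c "
from h import *
plan(.5385,.1238,.2,2.02)"
```

```text
clock: 0.35
tcp_pos: [0.2299, 0.5214, 0.2264]
tcp_rot: [-0.423, -3.113, 0.002]
contact_force: [1.0, -0.2, -0.3]
opening: 0.0515


t0.35 tcp [0.2299 0.5214 0.2264] psi 1.300 tilt 0.001 F [ 1.  -0.2 -0.3] op 0.0515 q7 0.10
tool d [-0.4036 -0.3007  0.0268] len 0.504
rz -0.720invalid input
```

```bash
python3 -m creep '[{"dx":-0.04,"dy":-0.03,"dz":0.002,"rx":0,"ry":0,"rz":0},{"dx":-0.04,"dy":-0.03,"dz":0.002,"rx":0,"ry":0,"rz":0},{"dx":-0.04,"dy":-0.03,"dz":0.002,"rx":0,"ry":0,"rz":0},{"dx":-0.04,"dy":-0.03,"dz":0.002,"rx":0,"ry":0,"rz":0},{"dx":-0.04,"dy":-0.03,"dz":0.002,"rx":0,"ry":0,"rz":0},{"dx":-0.04,"dy":-0.03,"dz":0.002,"rx":0,"ry":0,"rz":0},{"dx":-0.04,"dy":-0.03,"dz":0.002,"rx":0,"ry":0,"rz":0},{"dx":-0.04,"dy":-0.03,"dz":0.002,"rx":0,"ry":0,"rz":0},{"dx":-0.04,"dy":-0.03,"dz":0.002,"rx":0,"ry":0,"rz":0},{"dx":-0.04,"dy":-0.03,"dz":0.002,"rx":0,"ry":0,"rz":0},{"dx":0,"dy":0,"dz":0,"rx":0,"ry":0,"rz":-0.18},{"dx":0,"dy":0,"dz":0,"rx":0,"ry":0,"rz":-0.18},{"dx":0,"dy":0,"dz":0,"rx":0,"ry":0,"rz":-0.18},{"dx":0,"dy":0,"dz":0,"rx":0,"ry":0,"rz":-0.18},{"dx":0,"dy":0,"dz":0,"rx":0,"ry":0,"rz":0}]' 0.024 20; python3 -c "
from h import *
plan(.5385,.1238,.085,2.02)"
```

```text
clock: 2.22
tcp_pos: [0.5342, 0.126, 0.2069]
tcp_rot: [0.696, -3.063, 0.0]
contact_force: [0.1, 0.4, 1.7]
opening: 0.0238
t2.23 tcp [0.5342 0.126  0.2069] psi 2.018 tilt 0.001 F [0.1 0.4 1.7] op 0.0238 q7 1.79
tool d [-0.003  -0.0039  0.1219] len 0.122
rz -0.002
```

```bash
python3 -m creep '[{"dx":-0.003,"dy":-0.004,"dz":0.04,"rx":0,"ry":0,"rz":0},{"dx":0,"dy":0,"dz":0.04,"rx":0,"ry":0,"rz":0},{"dx":0,"dy":0,"dz":0.01,"rx":0,"ry":0,"rz":0},{"dx":0,"dy":0,"dz":0,"rx":0,"ry":0,"rz":0}]'
python3 - <<'E'
from h import *
from workcell import arm
import cv2
plan(.5385,.1238,.085,2.02)
for n,(a,b,c,d) in dict(scene=(190,300,320,440),top=(150,290,220,400)).items():
    i=arm.camera(n)['color'][:,:,::-1];cv2.imwrite(f'pics/{n}1.png',cv2.resize(i[a:b,c:d],None,fx=4,fy=4))
E
```

```text
clock: 2.72
tcp_pos: [0.5388, 0.1239, 0.1174]
tcp_rot: [0.695, -3.063, 0.0]
contact_force: [0.8, -0.1, 0.1]
opening: 0.0238
t2.73 tcp [0.5388 0.1239 0.1174] psi 2.017 tilt 0.001 F [ 0.8 -0.1  0.1] op 0.0238 q7 1.83
tool d [0.0002 0.0001 0.0324] len 0.032
rz -0.003
```

View pics/scene1.png

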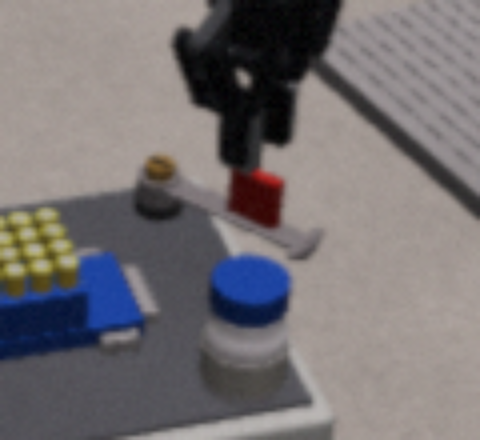

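View pics/top1.png

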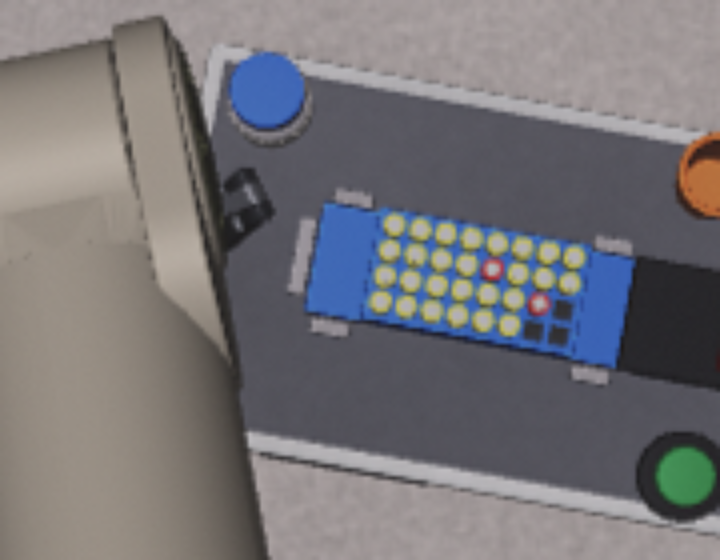

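```bash
python3 -m creep '[{"dx":0,"dy":0,"dz":0.016,"rx":0,"ry":0,"rz":0},{"dx":0,"dy":0,"dz":0.016,"rx":0,"ry":0,"rz":0},{"dx":0,"dy":0,"dz":0,"rx":0,"ry":0,"rz":0}]'
python3 - <<'E'
from h import *
P=np.array([.4844,.0978])
s,R,psi=st()
# arc rows: tangential rows in 7 steps of +0.18 rz ; shift then turn semantics
x=s['tcp_pos'][:2].copy();a=psi-np.pi/2
for i in range(8):
    g=(.449-(i+1)*.18); tgt=P+.06*np.array([np.cos(g),np.sin(g)])
    ex=np.array([np.cos(a+np.pi),np.sin(a+np.pi)]);ey=np.array([np.cos(a+np.pi/2),np.sin(a+np.pi/2)])
    d=tgt-x;print(i,'dx %.4f dy %.4f'%(d@ex,d@ey)); x=tgt;a-=.18
E
```

```text
clock: 3.2
tcp_pos: [0.5375, 0.1235, 0.0833]
tcp_rot: [0.697, -3.06, 0.001]
contact_force: [-0.8, 0.1, 0.3]
opening: 0.0238
t3.20 tcp [0.5375 0.1235 0.0833] psi 2.019 tilt 0.004 F [-0.8  0.1  0.3] op 0.0238 q7 1.84
0 dx -0.0000 dy -0.0109
1 dx 0.0010 dy -0.0107
2 dx 0.0010 dy -0.0107
3 dx 0.0010 dy -0.0107
4 dx 0.0010 dy -0.0107
5 dx 0.0010 dy -0.0107
6 dx 0.0010 dy -0.0107
7 dx 0.0010 dy -0.0107
```

```bash
python3 -m creep '[{"dx":0.001,"dy":-0.0107,"dz":0,"rx":0,"ry":0,"rz":0.18},{"dx":0.001,"dy":-0.0107,"dz":0,"rx":0,"ry":0,"rz":0.18},{"dx":0.001,"dy":-0.0107,"dz":0,"rx":0,"ry":0,"rz":0.18},{"dx":0.001,"dy":-0.0107,"dz":0,"rx":0,"ry":0,"rz":0.18},{"dx":0,"dy":0,"dz":0,"rx":0,"ry":0,"rz":0}]'
python3 - <<'E'
from h import *
P=np.array([.4844,.0978])
s,R,psi=st();d=s['tcp_pos'][:2]-P
print('radius',np.hypot(*d),'ang',np.arctan2(d[1],d[0]),'blade by psi',psi-np.pi/2)
g=-.814-.06;t=P+.06*np.array([np.cos(g),np.sin(g)]);plan(t[0],t[1],.083,g+np.pi/2)
E
```

```text
clock: 3.82
tcp_pos: [0.5425, 0.0811, 0.0854]
tcp_rot: [0.426, 3.113, -0.001]
contact_force: [0.1, 0.0, 0.3]
opening: 0.0239
t3.83 tcp [0.5425 0.0811 0.0854] psi 1.299 tilt 0.001 F [0.1 0.  0.3] op 0.0239 q7 1.25
radius 0.06044307879943035 ang -0.2798317633577027 blade by psi -0.27207221750910726
t3.83 tcp [0.5425 0.0811 0.0854] psi 1.299 tilt 0.001 F [0.1 0.  0.3] op 0.0239 q7 1.25
tool d [ 0.011  -0.0335  0.0024] len 0.035
rz 0.602
```

```bash
python3 -m creep '[{"dx":0.001,"dy":-0.009,"dz":0,"rx":0,"ry":0,"rz":0.15},{"dx":0.001,"dy":-0.009,"dz":0,"rx":0,"ry":0,"rz":0.15},{"dx":0.001,"dy":-0.009,"dz":0,"rx":0,"ry":0,"rz":0.15},{"dx":0.001,"dy":-0.009,"dz":0,"rx":0,"ry":0,"rz":0.15},{"dx":0,"dy":0,"dz":0,"rx":0,"ry":0,"rz":0},{"dx":0,"dy":0,"dz":0,"rx":0,"ry":0,"rz":0}]'
python3 - <<'E'
from h import *
from workcell import arm
import cv2
P=np.array([.4844,.0978])
s,R,psi=st();d=s['tcp_pos'][:2]-P
print('radius',np.hypot(*d),'ang',np.arctan2(d[1],d[0]),'blade by psi',psi-np.pi/2)
i=arm.camera('scene')['color'][:,:,::-1];cv2.imwrite('pics/scene2.png',cv2.resize(i[190:300,320:440],None,fx=4,fy=4))
E
```

```text
clock: 4.58
tcp_pos: [0.5222, 0.0529, 0.0853]
tcp_rot: [-1.318, -2.852, 0.0]
contact_force: [-0.5, 0.3, -0.3]
opening: 0.0239
t4.58 tcp [0.5222 0.0529 0.0853] psi 0.705 tilt 0.000 F [-0.5  0.3 -0.3] op 0.0239 q7 0.73
radius 0.05869764505398568 ang -0.8704524916588413 blade by psi -0.866175170469818
```

View pics/scene2.png

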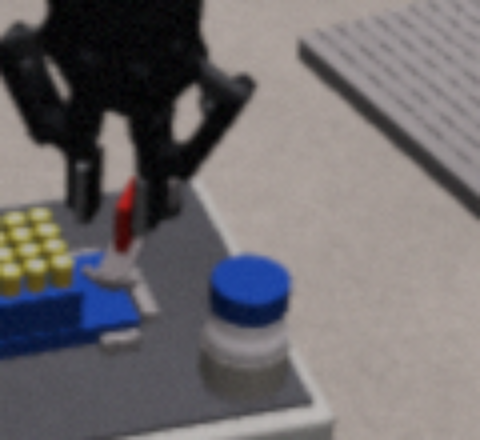

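```bash
python3 -m creep '[{"dx":0,"dy":-0.003,"dz":0,"rx":0,"ry":0,"rz":0},{"dx":0,"dy":0,"dz":0,"rx":0,"ry":0,"rz":0},{"dx":0,"dy":0.003,"dz":0,"rx":0,"ry":0,"rz":0},{"dx":0,"dy":0,"dz":-0.03,"rx":0,"ry":0,"rz":0},{"dx":0,"dy":0,"dz":-0.04,"rx":0,"ry":0,"rz":0},{"dx":0,"dy":0,"dz":-0.03,"rx":0,"ry":0,"rz":0},{"dx":0,"dy":0,"dz":0,"rx":0,"ry":0,"rz":0}]'
python3 - <<'E'
from h import *
plan(.432,-.1467,.15)
E
```

```text
clock: 5.5
tcp_pos: [0.5236, 0.0527, 0.1877]
tcp_rot: [1.325, 2.845, 0.005]
contact_force: [0.3, -0.5, -0.1]
opening: 0.024
t5.50 tcp [0.5236 0.0527 0.1877] psi 0.699 tilt 0.004 F [ 0.3 -0.5 -0.1] op 0.0240 q7 0.66
tool d [-0.0936 -0.1986  0.037 ] len 0.223
```

```bash
python3 -m creep '[{"dx":-0.0187,"dy":-0.0397,"dz":0,"rx":0,"ry":0,"rz":0},{"dx":-0.0187,"dy":-0.0397,"dz":0,"rx":0,"ry":0,"rz":0},{"dx":-0.0187,"dy":-0.0397,"dz":0,"rx":0,"ry":0,"rz":0},{"dx":-0.0187,"dy":-0.0397,"dz":0,"rx":0,"ry":0,"rz":0},{"dx":-0.0187,"dy":-0.0397,"dz":0.03,"rx":0,"ry":0,"rz":0},{"dx":0,"dy":0,"dz":0.04,"rx":0,"ry":0,"rz":0},{"dx":0,"dy":0,"dz":0,"rx":0,"ry":0,"rz":0}]' 0
python3 - <<'E'
from h import *
from workcell import arm
import cv2
plan(.432,-.1467,.07)
for n,(a,b,c,d) in dict(scene=(190,320,200,420),top=(150,290,240,440)).items():
    i=arm.camera(n)['color'][:,:,::-1];cv2.imwrite(f'pics/{n}3.png',cv2.resize(i[a:b,c:d],None,fx=3.6,fy=3.6))
E
```

```text
clock: 6.38
tcp_pos: [0.4276, -0.1464, 0.1127]
tcp_rot: [-1.325, -2.842, 0.004]
contact_force: [0.0, -0.3, 0.2]
opening: 0.0002
t6.38 tcp [ 0.4276 -0.1464  0.1127] psi 0.698 tilt 0.007 F [ 0.  -0.3  0.2] op 0.0002 q7 1.07
tool d [-0.0032  0.0034  0.0427] len 0.043
```

View pics/scene3.png

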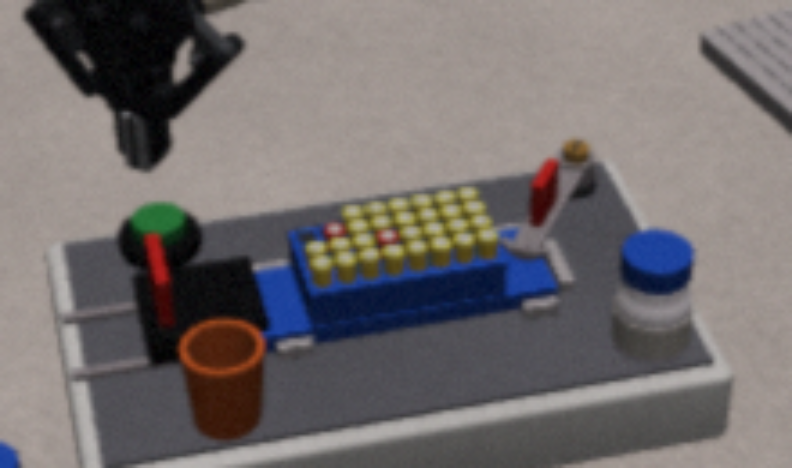

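View pics/top3.png

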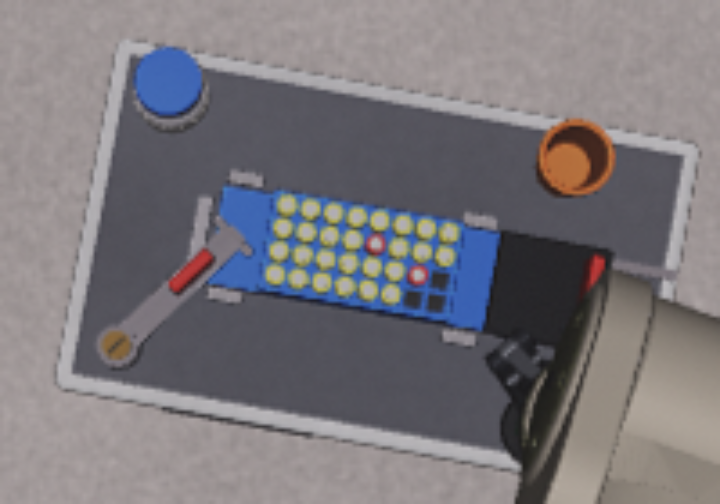

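```bash
python3 -m creep '[{"dx":-0.003,"dy":0.0035,"dz":0.015,"rx":0,"ry":0,"rz":0},{"dx":0,"dy":0,"dz":0.01,"rx":0,"ry":0,"rz":0},{"dx":0,"dy":0,"dz":0,"rx":0,"ry":0,"rz":0}]'; python3 -m creep '[{"dx":0,"dy":0,"dz":0.005,"rx":0,"ry":0,"rz":0},{"dx":0,"dy":0,"dz":0,"rx":0,"ry":0,"rz":0}]';python3 -m creep '[{"dx":0,"dy":0,"dz":0.005,"rx":0,"ry":0,"rz":0},{"dx":0,"dy":0,"dz":0,"rx":0,"ry":0,"rz":0}]'
python3 - <<'E'
from h import *
plan(.432,-.1467,.07)
E
```

```text
clock: 6.85
tcp_pos: [0.4349, -0.1465, 0.0904]
tcp_rot: [-1.325, -2.848, 0.001]
contact_force: [-0.1, 0.3, 0.5]
opening: 0.0003
clock: 7.1
tcp_pos: [0.4349, -0.1467, 0.0853]
tcp_rot: [-1.326, -2.848, 0.0]
contact_force: [0.3, -0.1, 0.7]
opening: -0.0
clock: 7.35
tcp_pos: [0.4346, -0.1467, 0.08]
tcp_rot: [-1.326, -2.847, 0.0]
contact_force: [-0.7, -0.2, 0.6]
opening: -0.0002
t7.35 tcp [ 0.4346 -0.1467  0.08  ] psi 0.699 tilt 0.001 F [-0.7 -0.2  0.6] op -0.0002 q7 1.12
tool d [ 0.0017 -0.002   0.01  ] len 0.010
```

```bash
for i in 1 ; do python3 -m creep '[{"dx":0.0015,"dy":-0.002,"dz":0.004,"rx":0,"ry":0,"rz":0},{"dx":0,"dy":0,"dz":0,"rx":0,"ry":0,"rz":0}]'; python3 -m creep '[{"dx":0,"dy":0,"dz":0.003,"rx":0,"ry":0,"rz":0},{"dx":0,"dy":0,"dz":0,"rx":0,"ry":0,"rz":0}]'; python3 -m creep '[{"dx":0,"dy":0,"dz":0.003,"rx":0,"ry":0,"rz":0},{"dx":0,"dy":0,"dz":0,"rx":0,"ry":0,"rz":0}]';python3 -m creep '[{"dx":0,"dy":0,"dz":0.002,"rx":0,"ry":0,"rz":0},{"dx":0,"dy":0,"dz":0,"rx":0,"ry":0,"rz":0}]'; done
```

```text
clock: 7.6
tcp_pos: [0.4322, -0.147, 0.0762]
tcp_rot: [-1.327, -2.848, 0.0]
contact_force: [-1.1, -0.1, 2.4]
opening: 0.0001
clock: 7.85
tcp_pos: [0.4324, -0.1471, 0.0732]
tcp_rot: [-1.327, -2.848, 0.0]
contact_force: [-0.6, -0.6, 3.3]
opening: 0.0
clock: 8.1
tcp_pos: [0.4325, -0.1471, 0.0709]
tcp_rot: [-1.327, -2.848, -0.001]
contact_force: [-5.2, 0.5, 14.8]
opening: -0.0001
clock: 8.35
tcp_pos: [0.4327, -0.1471, 0.0704]
tcp_rot: [-1.327, -2.847, -0.003]
contact_force: [-14.6, 4.8, 41.0]
opening: 0.0
```

```bash
python3 -m creep '[{"dx":0,"dy":0,"dz":-0.015,"rx":0,"ry":0,"rz":0},{"dx":0,"dy":0,"dz":-0.05,"rx":0,"ry":0,"rz":0},{"dx":0,"dy":0,"dz":-0.05,"rx":0,"ry":0,"rz":0},{"dx":0,"dy":0,"dz":0,"rx":0,"ry":0,"rz":0}]' 0.026
python3 - <<'E'
from h import *
P=np.array([.4844,.0978])
T=back('top',(240+190/3.6,150+270/3.6),.105)[:2];d=T-P;a=np.arctan2(d[1],d[0]);print(T,'blade',a,'clip',a+.814,np.hypot(*d))
T=P+.06*np.array([np.cos(a),np.sin(a)]);print(T)
plan(T[0],T[1],.085,a+np.pi/2)
E
```

```text
clock: 8.85
tcp_pos: [0.4347, -0.1474, 0.1867]
tcp_rot: [1.324, 2.842, 0.005]
contact_force: [1.2, -1.0, -1.6]
opening: 0.0256
[0.52514893 0.05523599] blade -0.8071810058126568 clip 0.006818994187343108 0.058925119216924324
[0.52589225 0.05445956]
t8.85 tcp [ 0.4347 -0.1474  0.1867] psi 0.699 tilt 0.007 F [ 1.2 -1.  -1.6] op 0.0256 q7 1.00
tool d [0.0963 0.1992 0.1023] len 0.244
rz -0.064
```

```bash
python3 -m creep '[{"dx":0.0193,"dy":0.0398,"dz":0,"rx":0,"ry":0,"rz":0},{"dx":0.0193,"dy":0.0398,"dz":0,"rx":0,"ry":0,"rz":0},{"dx":0.0193,"dy":0.0398,"dz":0,"rx":0,"ry":0,"rz":0},{"dx":0.0193,"dy":0.0398,"dz":0,"rx":0,"ry":0,"rz":0},{"dx":0.0193,"dy":0.0398,"dz":0,"rx":0,"ry":0,"rz":0},{"dx":0,"dy":0,"dz":0.03,"rx":0,"ry":0,"rz":-0.065},{"dx":0,"dy":0,"dz":0.03,"rx":0,"ry":0,"rz":0},{"dx":0,"dy":0,"dz":0,"rx":0,"ry":0,"rz":0}]'
python3 - <<'E'
from h import *
plan(.5259,.0545,.085,.764)
E
```

```text
clock: 9.85
tcp_pos: [0.5203, 0.0548, 0.1203]
tcp_rot: [-1.231, -2.885, 0.006]
contact_force: [0.2, -0.1, 0.5]
opening: 0.0258
t9.85 tcp [0.5203 0.0548 0.1203] psi 0.764 tilt 0.006 F [ 0.2 -0.1  0.5] op 0.0258 q7 0.76
tool d [-0.0041  0.004   0.0353] len 0.036
rz 0.000
```

Then swing by 1.2 rad in +psi.

```bash
python3 -m creep '[{"dx":-0.004,"dy":0.004,"dz":0.005,"rx":0,"ry":0,"rz":0},{"dx":0,"dy":0,"dz":0.015,"rx":0,"ry":0,"rz":0},{"dx":0,"dy":0,"dz":0.015,"rx":0,"ry":0,"rz":0},{"dx":0,"dy":0,"dz":0,"rx":0,"ry":0,"rz":0}]'; python3 -m creep '[{"dx":0.001,"dy":0.0107,"dz":0,"rx":0,"ry":0,"rz":-0.18},{"dx":0.001,"dy":0.0107,"dz":0,"rx":0,"ry":0,"rz":-0.18},{"dx":0.001,"dy":0.0107,"dz":0,"rx":0,"ry":0,"rz":-0.18},{"dx":0.001,"dy":0.0107,"dz":0,"rx":0,"ry":0,"rz":-0.18},{"dx":0.001,"dy":0.0107,"dz":0,"rx":0,"ry":0,"rz":-0.18},{"dx":0.001,"dy":0.0107,"dz":0,"rx":0,"ry":0,"rz":-0.18},{"dx":0.001,"dy":0.0107,"dz":0,"rx":0,"ry":0,"rz":-0.18},{"dx":0,"dy":0,"dz":0,"rx":0,"ry":0,"rz":0},{"dx":0,"dy":0,"dz":0,"rx":0,"ry":0,"rz":0}]'
python3 - <<'E'
from h import *
P=np.array([.4844,.0978])
s,R,psi=st();d=s['tcp_pos'][:2]-P
print('radius',np.hypot(*d),'clip',np.arctan2(d[1],d[0])+.814,'by psi',psi-np.pi/2+.814)
E
```

```text
clock: 10.35
tcp_pos: [0.5272, 0.0547, 0.0868]
tcp_rot: [-1.232, -2.887, 0.003]
contact_force: [-1.0, -0.5, 0.6]
opening: 0.0261
clock: 11.48
tcp_pos: [0.5406, 0.1237, 0.0885]
tcp_rot: [-0.699, 3.063, -0.0]
contact_force: [-0.4, 0.6, 0.4]
opening: 0.0261
t11.47 tcp [0.5406 0.1237 0.0885] psi 2.020 tilt 0.000 F [-0.4  0.6  0.4] op 0.0261 q7 1.85
radius 0.06192039578563438 clip 1.24608451892746 by psi 1.262748937163753
```

```bash
python3 -m creep '[{"dx":0,"dy":-0.008,"dz":0,"rx":0,"ry":0,"rz":0},{"dx":0,"dy":0,"dz":-0.04,"rx":0,"ry":0,"rz":0},{"dx":0,"dy":0,"dz":-0.06,"rx":0,"ry":0,"rz":0},{"dx":0,"dy":0,"dz":0,"rx":0,"ry":0,"rz":0.16},{"dx":0,"dy":0,"dz":0,"rx":0,"ry":0,"rz":0.16},{"dx":0,"dy":0,"dz":0,"rx":0,"ry":0,"rz":0.16},{"dx":0,"dy":0,"dz":0,"rx":0,"ry":0,"rz":0.16},{"dx":0,"dy":0,"dz":0,"rx":0,"ry":0,"rz":0}]' 0
python3 - <<'E'
from h import *
t=place(READER,[(0,-.105,.19)])[0];print(t)
plan(*t,1.372)
E
```

```text
clock: 12.48
tcp_pos: [0.5442, 0.1162, 0.1882]
tcp_rot: [-0.295, -3.128, 0.001]
contact_force: [1.0, 0.3, -0.6]
opening: -0.0002
[ 0.51248705 -0.1425207   0.19      ]
t12.47 tcp [0.5442 0.1162 0.1882] psi 1.383 tilt 0.000 F [ 1.   0.3 -0.6] op -0.0002 q7 1.22
tool d [-0.0172 -0.2601 -0.0016] len 0.261
rz 0.011
```

```bash
python3 -m creep '[{"dx":-0.0035,"dy":-0.052,"dz":0,"rx":0,"ry":0,"rz":0},{"dx":-0.0035,"dy":-0.052,"dz":0,"rx":0,"ry":0,"rz":0},{"dx":-0.0035,"dy":-0.052,"dz":0,"rx":0,"ry":0,"rz":0},{"dx":-0.0035,"dy":-0.052,"dz":0,"rx":0,"ry":0,"rz":0},{"dx":-0.0035,"dy":-0.052,"dz":0,"rx":0,"ry":0,"rz":0},{"dx":0,"dy":0,"dz":0.04,"rx":0,"ry":0,"rz":0.01},{"dx":0,"dy":0,"dz":0.03,"rx":0,"ry":0,"rz":0},{"dx":0,"dy":0,"dz":0,"rx":0,"ry":0,"rz":0}]'
python3 - <<'E'
from h import *
from workcell import arm
import cv2
t=place(READER,[(0,-.105,.086)])[0]
plan(*t,1.372)
for n,(a,b,c,d) in dict(scene=(190,320,200,420),top=(150,290,240,440)).items():
    i=arm.camera(n)['color'][:,:,::-1];cv2.imwrite(f'pics/{n}4.png',cv2.resize(i[a:b,c:d],None,fx=3.6,fy=3.6))
E
```

```text
clock: 13.48
tcp_pos: [0.5111, -0.1418, 0.1164]
tcp_rot: [-0.305, -3.122, 0.0]
contact_force: [0.5, 0.4, 1.1]
opening: 0.0002
t13.47 tcp [ 0.5111 -0.1418  0.1164] psi 1.376 tilt 0.005 F [0.5 0.4 1.1] op 0.0002 q7 1.75
tool d [-0.0016 -0.0005  0.0304] len 0.030
rz 0.004
```

View pics/scene4.png

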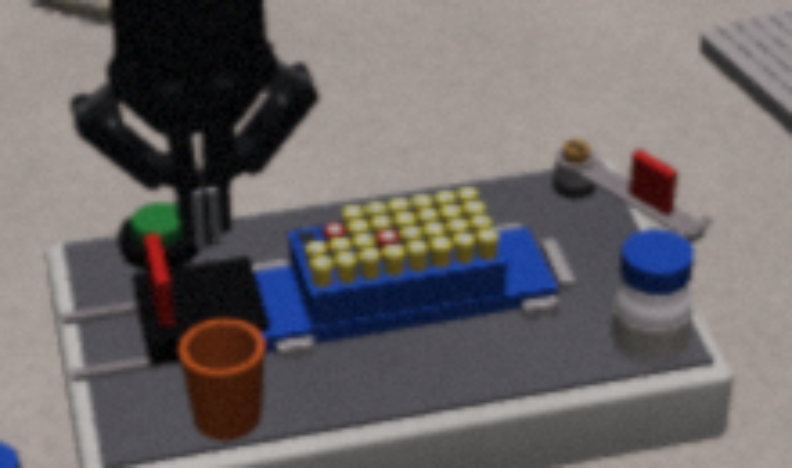

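View pics/top4.png

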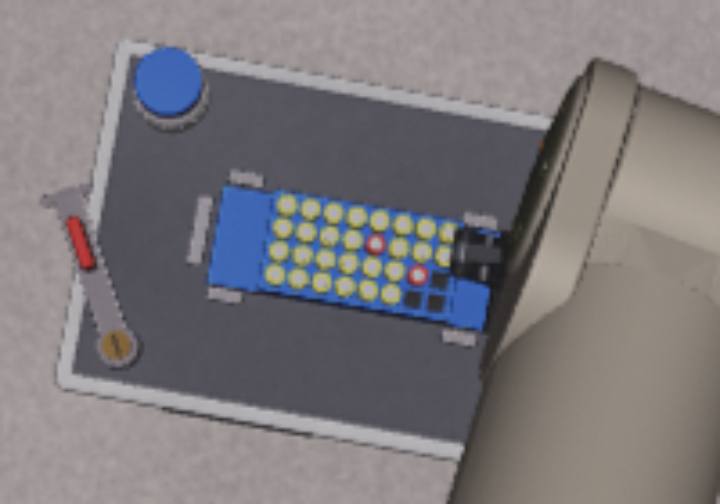

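```bash
python3 -m creep '[{"dx":-0.0015,"dy":0,"dz":0.015,"rx":0,"ry":0,"rz":0},{"dx":0,"dy":0,"dz":0.015,"rx":0,"ry":0,"rz":0},{"dx":0,"dy":0,"dz":0,"rx":0,"ry":0,"rz":0}]'; python3 -m creep '[{"dx":0,"dy":-0.008,"dz":0,"rx":0,"ry":0,"rz":0},{"dx":0,"dy":-0.008,"dz":0,"rx":0,"ry":0,"rz":0},{"dx":0,"dy":-0.008,"dz":0,"rx":0,"ry":0,"rz":0}]';  python3 -m creep '[{"dx":0,"dy":-0.008,"dz":0,"rx":0,"ry":0,"rz":0},{"dx":0,"dy":-0.008,"dz":0,"rx":0,"ry":0,"rz":0},{"dx":0,"dy":-0.007,"dz":0,"rx":0,"ry":0,"rz":0},{"dx":0,"dy":0,"dz":0,"rx":0,"ry":0,"rz":0}]'
python3 - <<'E'
from h import *
t=place(READER,[(0,-.157,.086)])[0]
plan(*t,1.372)
E
```

```text
clock: 13.95
tcp_pos: [0.5133, -0.1416, 0.0868]
tcp_rot: [-0.308, -3.124, 0.0]
contact_force: [1.1, 0.0, 0.5]
opening: 0.0003
clock: 14.32
tcp_pos: [0.5099, -0.165, 0.0885]
tcp_rot: [0.307, 3.126, 0.002]
contact_force: [0.5, 4.5, -1.9]
opening: -0.0001
clock: 14.82
tcp_pos: [0.5051, -0.1887, 0.0885]
tcp_rot: [0.31, 3.126, -0.0]
contact_force: [0.8, 1.5, -0.7]
opening: -0.0
t14.82 tcp [ 0.5051 -0.1887  0.0885] psi 1.373 tilt 0.000 F [ 0.8  1.5 -0.7] op -0.0000 q7 1.86
tool d [ 0.0019 -0.0052  0.0025] len 0.006
rz 0.001
```

Pushing to the stop in small steps.

```bash
python3 -m creep '[{"dx":0,"dy":-0.004,"dz":0,"rx":0,"ry":0,"rz":0},{"dx":0,"dy":0,"dz":0,"rx":0,"ry":0,"rz":0}]'; python3 -m creep '[{"dx":0,"dy":-0.003,"dz":0,"rx":0,"ry":0,"rz":0},{"dx":0,"dy":0,"dz":0,"rx":0,"ry":0,"rz":0}]';  python3 -m creep '[{"dx":0,"dy":-0.002,"dz":0,"rx":0,"ry":0,"rz":0},{"dx":0,"dy":0,"dz":0,"rx":0,"ry":0,"rz":0}]'
```

```text
clock: 15.08
tcp_pos: [0.505, -0.1894, 0.0884]
tcp_rot: [-0.305, -3.127, -0.005]
contact_force: [1.0, 9.3, 2.7]
opening: -0.0001
clock: 15.32
tcp_pos: [0.5049, -0.1896, 0.0884]
tcp_rot: [-0.301, -3.127, -0.01]
contact_force: [-0.5, 17.2, 5.4]
opening: 0.0001
clock: 15.58
tcp_pos: [0.5049, -0.1897, 0.0884]
tcp_rot: [-0.298, -3.127, -0.013]
contact_force: [0.2, 23.0, 6.8]
opening: -0.0
```

```bash
python3 -m creep '[{"dx":0,"dy":0.009,"dz":0,"rx":0,"ry":0,"rz":0},{"dx":0,"dy":0.01,"dz":0,"rx":0,"ry":0,"rz":0},{"dx":0,"dy":0,"dz":-0.05,"rx":0,"ry":0,"rz":0},{"dx":0,"dy":0,"dz":-0.05,"rx":0,"ry":0,"rz":0},{"dx":0,"dy":0,"dz":-0.02,"rx":0,"ry":0,"rz":0.17},{"dx":0,"dy":0,"dz":0,"rx":0,"ry":0,"rz":0.175},{"dx":0,"dy":0,"dz":0,"rx":0,"ry":0,"rz":0.175},{"dx":0,"dy":0,"dz":0,"rx":0,"ry":0,"rz":0.175},{"dx":0,"dy":0,"dz":0,"rx":0,"ry":0,"rz":0.175},{"dx":0,"dy":0,"dz":0,"rx":0,"ry":0,"rz":0.175},{"dx":0,"dy":0,"dz":0,"rx":0,"ry":0,"rz":0.175},{"dx":0,"dy":0,"dz":0,"rx":0,"ry":0,"rz":0.175},{"dx":0,"dy":0,"dz":0,"rx":0,"ry":0,"rz":0.175},{"dx":0,"dy":0,"dz":0,"rx":0,"ry":0,"rz":0}]' 0.085
python3 - <<'E'
from h import *
from workcell import arm
import cv2
t=place(READER,[(0,0,.2)])[0];print(t)
plan(*t,-.199)
for n,(a,b,c,d) in dict(scene=(190,320,200,420),top=(150,290,240,440)).items():
    i=arm.camera(n)['color'][:,:,::-1];cv2.imwrite(f'pics/{n}5.png',cv2.resize(i[a:b,c:d],None,fx=3.6,fy=3.6))
E
```

```text
clock: 17.32
tcp_pos: [0.507, -0.179, 0.2085]
tcp_rot: [2.427, 1.993, -0.001]
contact_force: [0.1, -1.1, -0.2]
opening: 0.085
[ 0.53323 -0.03959  0.2    ]
t17.32 tcp [ 0.507  -0.179   0.2085] psi -0.196 tilt 0.001 F [ 0.1 -1.1 -0.2] op 0.0850 q7 0.27
tool d [ 0.1418 -0.0014  0.0084] len 0.142
rz 0.003
```

View pics/scene5.png

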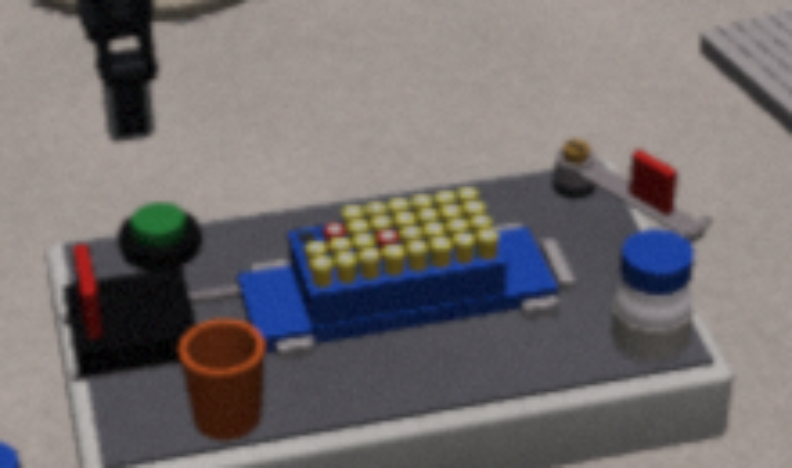

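View pics/top5.png

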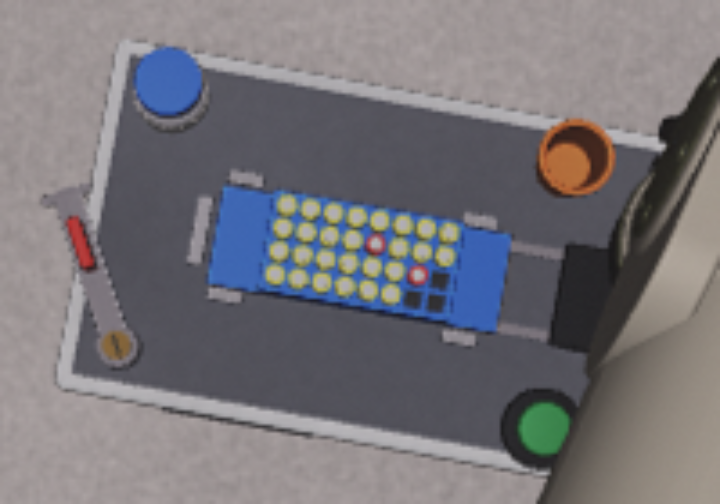

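Run:
```python
from h import *
k=lambda u,v:(240+u/3.6,150+v/3.6)
obs=[('top',(.029,.085,.067),k(222,185)),('top',(-.029,.085,.067),k(209,290)),('top',(-.029,-.085,.067),k(498,332)),('top',(.029,-.085,.067),k(510,238))]
p,r=fit(obs,READER);print(p,r.round(2))
plan(p[0],p[1],.14,p[2])
```

```text
[ 0.53132973 -0.04182095 -0.1761049 ] [[ 0.17  1.09]
 [-0.61 -0.63]
 [-0.21  0.48]
 [ 0.68 -0.83]]
t17.43 tcp [ 0.5071 -0.1787  0.2085] psi -0.192 tilt 0.001 F [-0.4  0.3  0.8] op 0.0850 q7 0.27
tool d [ 0.139  -0.0023  0.0684] len 0.155
rz -0.016
```

```bash
python3 -m creep '[{"dx":0.035,"dy":-0.0005,"dz":0,"rx":0,"ry":0,"rz":0},{"dx":0.035,"dy":-0.0005,"dz":0,"rx":0,"ry":0,"rz":0},{"dx":0.035,"dy":-0.0005,"dz":0,"rx":0,"ry":0,"rz":0},{"dx":0.035,"dy":-0.0005,"dz":0.03,"rx":0,"ry":0,"rz":0},{"dx":0,"dy":0,"dz":0.03,"rx":0,"ry":0,"rz":0},{"dx":0,"dy":0,"dz":0,"rx":0,"ry":0,"rz":0}]'
python3 - <<'E'
from h import *
from workcell import arm
import cv2
plan(.532,-.041,.057,-.192)
i=arm.camera('scene')['color'][:,:,::-1];cv2.imwrite('pics/scene6.png',cv2.resize(i[170:320,200:420],None,fx=3.6,fy=3.6))
E
```

```text
clock: 18.18
tcp_pos: [0.5309, -0.0404, 0.1466]
tcp_rot: [-2.424, -1.996, 0.006]
contact_force: [-0.1, -0.9, 0.4]
opening: 0.085
t18.18 tcp [ 0.5309 -0.0404  0.1466] psi -0.193 tilt 0.004 F [-0.1 -0.9  0.4] op 0.0850 q7 0.02
tool d [-0.0003  0.0015  0.0896] len 0.090
rz -0.001
```

View pics/scene6.png

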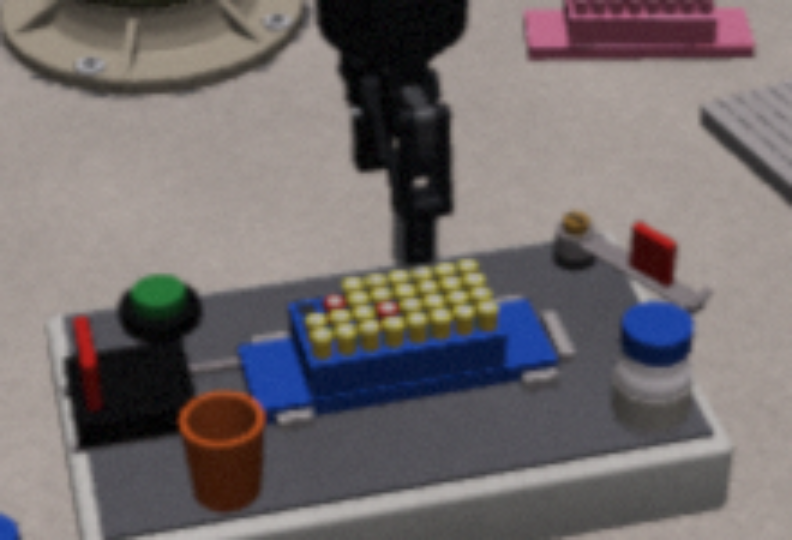

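```bash
python3 -m creep '[{"dx":0,"dy":0.0015,"dz":0.02,"rx":0,"ry":0,"rz":0},{"dx":0,"dy":0,"dz":0.02,"rx":0,"ry":0,"rz":0},{"dx":0,"dy":0,"dz":0.01,"rx":0,"ry":0,"rz":0},{"dx":0,"dy":0,"dz":0,"rx":0,"ry":0,"rz":0}]'; python3 -m creep '[{"dx":0,"dy":0,"dz":0.013,"rx":0,"ry":0,"rz":0},{"dx":0,"dy":0,"dz":0.013,"rx":0,"ry":0,"rz":0},{"dx":0,"dy":0,"dz":0.013,"rx":0,"ry":0,"rz":0},{"dx":0,"dy":0,"dz":0,"rx":0,"ry":0,"rz":0}]'
python3 - <<'E'
from h import *
from workcell import arm
import cv2
plan(.532,-.041,.057,-.192)
i=arm.camera('scene')['color'][:,:,::-1];cv2.imwrite('pics/scene7.png',cv2.resize(i[170:320,200:420],None,fx=3.6,fy=3.6))
E
```

```text
clock: 18.73
tcp_pos: [0.5341, -0.0414, 0.0988]
tcp_rot: [2.428, 1.993, 0.0]
contact_force: [-0.2, -0.7, 0.1]
opening: 0.0857
clock: 19.23
tcp_pos: [0.5329, -0.0408, 0.0579]
tcp_rot: [-2.427, -1.993, 0.004]
contact_force: [0.3, 0.4, -0.2]
opening: 0.0844
t19.23 tcp [ 0.5329 -0.0408  0.0579] psi -0.196 tilt 0.003 F [ 0.3  0.4 -0.2] op 0.0844 q7 0.10
tool d [-0.0004 -0.0008  0.0009] len 0.001
rz -0.004
```

View pics/scene7.png

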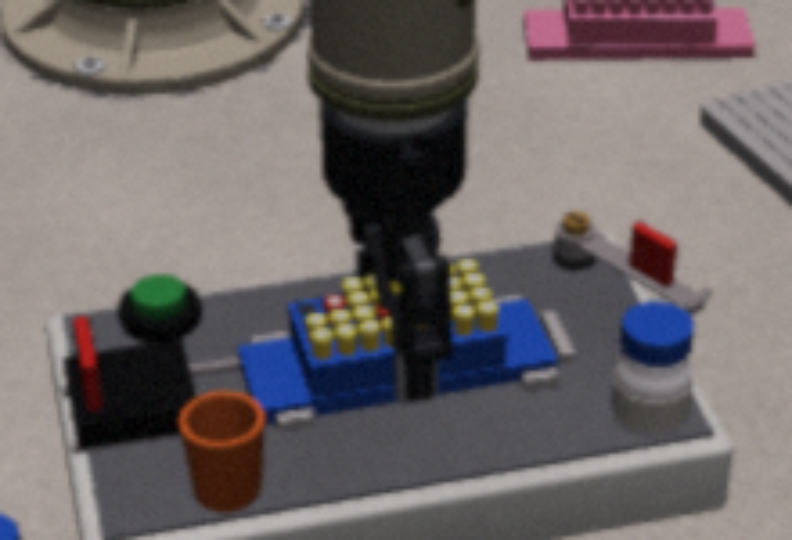

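Fingers straddle the rack's middle. Close and lift a little.

```bash
python3 -m creep '[{"dx":0,"dy":0,"dz":0,"rx":0,"ry":0,"rz":0},{"dx":0,"dy":0,"dz":0,"rx":0,"ry":0,"rz":0},{"dx":0,"dy":0,"dz":0,"rx":0,"ry":0,"rz":0},{"dx":0,"dy":0,"dz":0,"rx":0,"ry":0,"rz":0},{"dx":0,"dy":0,"dz":0,"rx":0,"ry":0,"rz":0}]' 0.04 40;  python3 -m creep '[{"dx":0,"dy":0,"dz":-0.015,"rx":0,"ry":0,"rz":0},{"dx":0,"dy":0,"dz":-0.025,"rx":0,"ry":0,"rz":0},{"dx":0,"dy":0,"dz":0,"rx":0,"ry":0,"rz":0},{"dx":0,"dy":0,"dz":0,"rx":0,"ry":0,"rz":0}]'
python3 - <<'E'
from h import *
from workcell import arm
import cv2
plan(.532,-.041,.2,-.192)
i=arm.camera('scene')['color'][:,:,::-1];cv2.imwrite('pics/scene8.png',cv2.resize(i[170:320,200:420],None,fx=3.6,fy=3.6))
E
```

```text
clock: 19.9
tcp_pos: [0.5341, -0.0409, 0.0598]
tcp_rot: [2.428, 1.993, 0.001]
contact_force: [-2.5, -0.2, 5.3]
opening: 0.057
clock: 20.4
tcp_pos: [0.5336, -0.0406, 0.0988]
tcp_rot: [-2.427, -1.994, 0.0]
contact_force: [-0.3, 0.6, -3.6]
opening: 0.0573
t20.40 tcp [ 0.5336 -0.0406  0.0988] psi -0.196 tilt 0.001 F [-0.3  0.6 -3.6] op 0.0573 q7 0.06
tool d [-0.0007 -0.0015 -0.1012] len 0.101
rz -0.004
```

View pics/scene8.png

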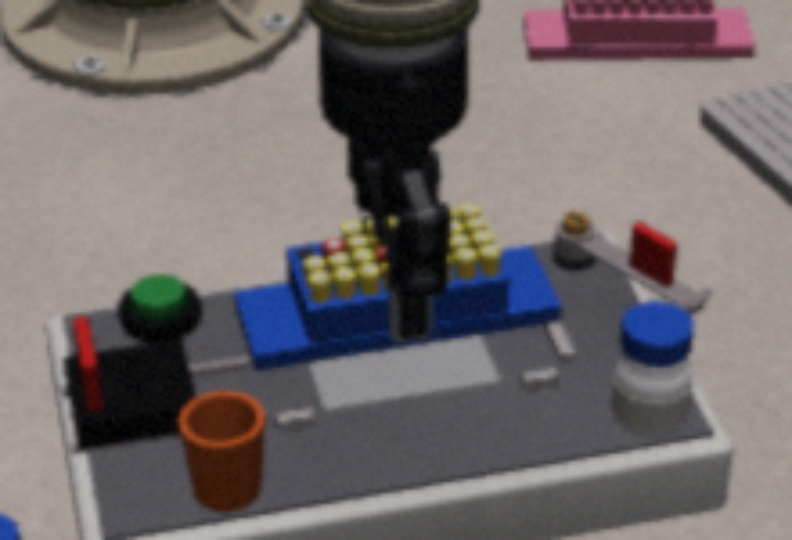

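```bash
python3 -m creep '[{"dx":0,"dy":0,"dz":-0.03,"rx":0,"ry":0,"rz":0},{"dx":0,"dy":0,"dz":-0.03,"rx":0,"ry":0,"rz":0},{"dx":0,"dy":0,"dz":-0.02,"rx":0,"ry":0,"rz":0},{"dx":0.018,"dy":-0.009,"dz":0,"rx":0,"ry":0,"rz":0},{"dx":0.03,"dy":-0.014,"dz":0,"rx":0,"ry":0,"rz":0},{"dx":0.03,"dy":-0.014,"dz":0,"rx":0,"ry":0,"rz":0},{"dx":0.03,"dy":-0.014,"dz":0,"rx":0,"ry":0,"rz":0},{"dx":0.03,"dy":-0.014,"dz":0,"rx":0,"ry":0,"rz":0},{"dx":0.03,"dy":-0.014,"dz":0,"rx":0,"ry":0,"rz":0},{"dx":0.03,"dy":-0.014,"dz":0,"rx":0,"ry":0,"rz":0},{"dx":0.03,"dy":-0.014,"dz":0,"rx":0,"ry":0,"rz":0},{"dx":0.03,"dy":-0.014,"dz":0,"rx":0,"ry":0,"rz":0},{"dx":0.03,"dy":-0.014,"dz":0,"rx":0,"ry":0,"rz":0},{"dx":0.03,"dy":-0.014,"dz":0,"rx":0,"ry":0,"rz":0},{"dx":0.03,"dy":-0.014,"dz":0,"rx":0,"ry":0,"rz":0},{"dx":0.03,"dy":-0.014,"dz":0,"rx":0,"ry":0,"rz":0},{"dx":0,"dy":0,"dz":0,"rx":0,"ry":0,"rz":0}]' - 60
python3 - <<'E'
from h import *
plan(.4325,.365,.1,-np.pi/2)
E
```

```text
clock: 22.58
tcp_pos: [0.4315, 0.3674, 0.1775]
tcp_rot: [-2.422, -2.0, 0.004]
contact_force: [0.3, -0.8, -4.1]
opening: 0.0569
t22.57 tcp [0.4315 0.3674 0.1775] psi -0.190 tilt 0.003 F [ 0.3 -0.8 -4.1] op 0.0569 q7 -0.81
tool d [-0.0021  0.0016  0.0775] len 0.078
rz 1.380
```

```bash
python3 -m creep '[{"dx":-0.002,"dy":0.0015,"dz":0,"rx":0,"ry":0,"rz":0.1},{"dx":0,"dy":0,"dz":0,"rx":0,"ry":0,"rz":0.128},{"dx":0,"dy":0,"dz":0,"rx":0,"ry":0,"rz":0.128},{"dx":0,"dy":0,"dz":0,"rx":0,"ry":0,"rz":0.128},{"dx":0,"dy":0,"dz":0,"rx":0,"ry":0,"rz":0.128},{"dx":0,"dy":0,"dz":0,"rx":0,"ry":0,"rz":0.128},{"dx":0,"dy":0,"dz":0,"rx":0,"ry":0,"rz":0.128},{"dx":0,"dy":0,"dz":0,"rx":0,"ry":0,"rz":0.128},{"dx":0,"dy":0,"dz":0,"rx":0,"ry":0,"rz":0.128},{"dx":0,"dy":0,"dz":0,"rx":0,"ry":0,"rz":0.128},{"dx":0,"dy":0,"dz":0,"rx":0,"ry":0,"rz":0.128},{"dx":0,"dy":0,"dz":0.03,"rx":0,"ry":0,"rz":0},{"dx":0,"dy":0,"dz":0.03,"rx":0,"ry":0,"rz":0},{"dx":0,"dy":0,"dz":0.03,"rx":0,"ry":0,"rz":0},{"dx":0,"dy":0,"dz":0,"rx":0,"ry":0,"rz":0}]'
python3 - <<'E'
from h import *
from workcell import arm
import cv2
plan(.4325,.365,.0225,-np.pi/2)
i=arm.camera('scene')['color'][:,:,::-1];cv2.imwrite('pics/scene9.png',cv2.resize(i[120:320,340:560],None,fx=3,fy=3))
E
```

```text
clock: 24.45
tcp_pos: [0.4335, 0.36, 0.0866]
tcp_rot: [3.137, -0.01, -0.006]
contact_force: [-0.2, 0.3, -2.7]
opening: 0.057
t24.45 tcp [0.4335 0.36   0.0866] psi -1.577 tilt 0.006 F [-0.2  0.3 -2.7] op 0.0570 q7 -2.04
tool d [-0.0008 -0.0053  0.0641] len 0.064
rz -0.006
```

View pics/scene9.png

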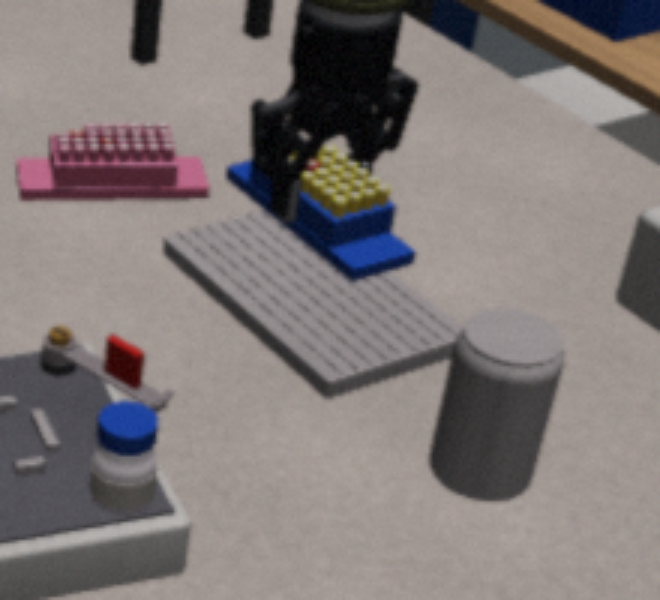

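```bash
python3 -m creep '[{"dx":0,"dy":-0.005,"dz":0.02,"rx":0,"ry":0,"rz":0},{"dx":0,"dy":0,"dz":0.02,"rx":0,"ry":0,"rz":0},{"dx":0,"dy":0,"dz":0.015,"rx":0,"ry":0,"rz":0},{"dx":0,"dy":0,"dz":0.003,"rx":0,"ry":0,"rz":0},{"dx":0,"dy":0,"dz":0,"rx":0,"ry":0,"rz":0},{"dx":0,"dy":0,"dz":0,"rx":0,"ry":0,"rz":0}]'; python3 -m creep '[{"dx":0,"dy":0,"dz":0.002,"rx":0,"ry":0,"rz":0},{"dx":0,"dy":0,"dz":0,"rx":0,"ry":0,"rz":0}]';  python3 -m creep '[{"dx":0,"dy":0,"dz":0.002,"rx":0,"ry":0,"rz":0},{"dx":0,"dy":0,"dz":0,"rx":0,"ry":0,"rz":0}]'
```

```text
clock: 25.25
tcp_pos: [0.4355, 0.3674, 0.0319]
tcp_rot: [-3.141, 0.008, -0.001]
contact_force: [-0.2, -0.2, -3.1]
opening: 0.0571
clock: 25.5
tcp_pos: [0.435, 0.3672, 0.0294]
tcp_rot: [-3.141, 0.008, 0.0]
contact_force: [0.4, -0.2, -2.9]
opening: 0.057
clock: 25.75
tcp_pos: [0.4349, 0.3671, 0.0271]
tcp_rot: [3.141, -0.008, -0.0]
contact_force: [0.1, 0.1, -2.9]
opening: 0.0569
```

```bash
python3 -m creep '[{"dx":0,"dy":0,"dz":0.002,"rx":0,"ry":0,"rz":0},{"dx":0,"dy":0,"dz":0,"rx":0,"ry":0,"rz":0}]';  python3 -m creep '[{"dx":0,"dy":0,"dz":0.002,"rx":0,"ry":0,"rz":0},{"dx":0,"dy":0,"dz":0,"rx":0,"ry":0,"rz":0}]';  python3 -m creep '[{"dx":0,"dy":0,"dz":0.001,"rx":0,"ry":0,"rz":0},{"dx":0,"dy":0,"dz":0,"rx":0,"ry":0,"rz":0}]'
```

```text
clock: 26.0
tcp_pos: [0.4348, 0.3671, 0.025]
tcp_rot: [3.141, -0.008, -0.001]
contact_force: [-0.1, -0.1, -3.7]
opening: 0.057
clock: 26.25
tcp_pos: [0.435, 0.3671, 0.0232]
tcp_rot: [3.141, -0.008, -0.0]
contact_force: [0.0, 0.6, -2.2]
opening: 0.0572
clock: 26.5
tcp_pos: [0.435, 0.3671, 0.023]
tcp_rot: [-3.141, 0.008, 0.001]
contact_force: [-3.3, -1.8, 6.0]
opening: 0.0572
```

Touching (force went from −3 to +6 N). Release and rise straight up.

```bash
python3 -m creep '[{"dx":0,"dy":0,"dz":0,"rx":0,"ry":0,"rz":0},{"dx":0,"dy":0,"dz":0,"rx":0,"ry":0,"rz":0},{"dx":0,"dy":0,"dz":0,"rx":0,"ry":0,"rz":0},{"dx":0,"dy":0,"dz":0,"rx":0,"ry":0,"rz":0},{"dx":0,"dy":0,"dz":0,"rx":0,"ry":0,"rz":0}]' 0.085;  python3 -m creep '[{"dx":0,"dy":0,"dz":-0.015,"rx":0,"ry":0,"rz":0},{"dx":0,"dy":0,"dz":-0.03,"rx":0,"ry":0,"rz":0},{"dx":0,"dy":0,"dz":-0.05,"rx":0,"ry":0,"rz":0},{"dx":0,"dy":0,"dz":-0.06,"rx":0,"ry":0,"rz":0},{"dx":-0.05,"dy":0,"dz":-0.05,"rx":0,"ry":0,"rz":0},{"dx":0,"dy":0,"dz":-0.04,"rx":0,"ry":0,"rz":0},{"dx":0,"dy":0,"dz":0,"rx":0,"ry":0,"rz":0}]'
python3 - <<'E'
from h import *
from workcell import arm
import cv2
st()
for n in('scene','top'):
    i=arm.camera(n)['color'][:,:,::-1];cv2.imwrite(f'pics/{n}10.png',i)
E
```

```text
clock: 27.12
tcp_pos: [0.435, 0.3671, 0.0222]
tcp_rot: [3.141, -0.008, -0.0]
contact_force: [0.3, 0.5, -0.6]
opening: 0.085
clock: 28.0
tcp_pos: [0.392, 0.3683, 0.2658]
tcp_rot: [-3.135, 0.008, -0.006]
contact_force: [0.3, 0.2, -0.3]
opening: 0.0851
t28.00 tcp [0.392  0.3683 0.2658] psi -1.576 tilt 0.007 F [ 0.3  0.2 -0.3] op 0.0851 q7 -2.24
```

View pics/scene10.png

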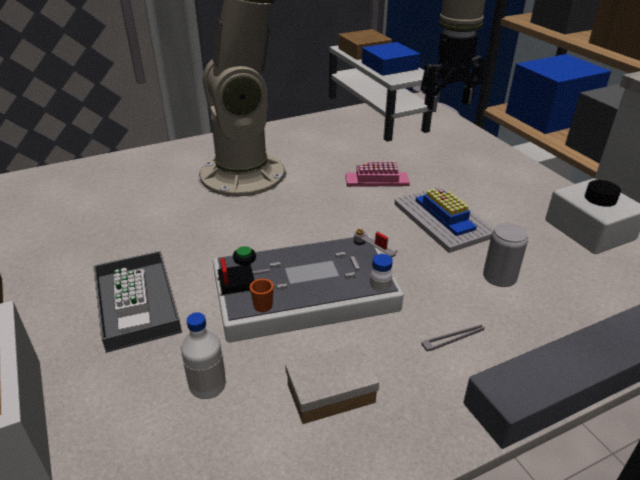

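View pics/top10.png

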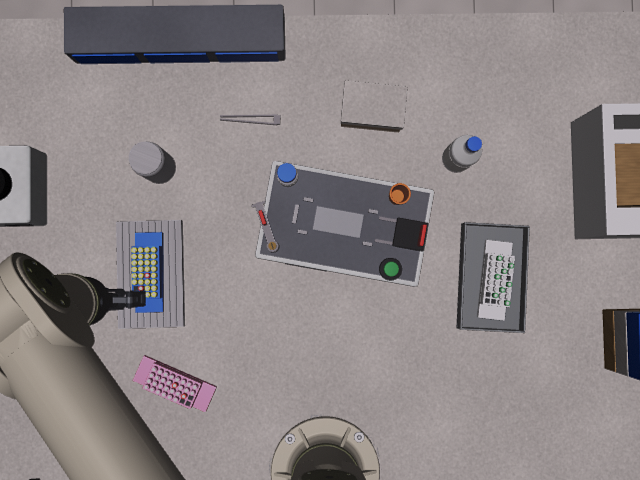

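Run:
```python
from h import *
from workcell import arm
print('rack',back('top',(148.7,272),.03),'plate .4325 .365')
k=lambda u,v:(u,v)
T=back('top',(262.3,217),.105);P=np.array([.4844,.0978]);d=T[:2]-P;print('clip',np.arctan2(d[1],d[0])+.814)
arm.hand_in()
```

```text
rack [0.43657227 0.3651213  0.03      ] plate .4325 .365
clip 1.1234586504028652
the job is handed in; nothing more can be done
```

The job is done and handed in after about 28 s. I swung the clip onto the lug, pressed the green button, swung the clip clear and slid the jaw back to its stop. I then lifted the blue rack level and set it on the cold plate. No verdict came back.

**Last checks in the images:**
- The rack stands flat and lengthwise, about 4 mm from the plate's middle.
- The clip is at about 1.1 rad and the jaw is open against its stop.
- The other objects look unmoved, and the gripper is well above everything.

**Points to note:**
- **Button force:** my last button step overshot the bottom of the travel. It reached about 41 N vertically at the shut fingertips. The 40 N limit is stated for the arm and the gripper's body, so I believe this is within the rules, but I could not confirm it.
- **Button travel:** it was judged from force and height (contact near z = 0.077 m, bottom near 0.071 m), since there is no direct reading.
- **Clip contact force:** the clip's pressure on the lug was likewise not measured. I inferred it from the clip angle of about 0.01 rad, with the toe seen on the lug.
- **Reader pose:** the fitted reader corners disagreed with the picture by up to 2 px (about 4 mm). The pivot and button positions agreed to under 0.5 px, and the rack to about 1 px.

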